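# Reset the tripped breaker under a push-latch cover

### The job

The breaker in the grey control box in the red tray has tripped. Press the box's cover in and let it go so that it pops open, push the round reset plunger under it fully home without pressing the square test key, then push the cover over and press it in until it latches shut again. Work with the fingertips on the outside of the cover only: grip and lift nothing, and leave the things around the box where they are.

Things in the scene. Friction and masses are not known exactly. Their poses are not given: they have to be found in the camera images.
- cover_hinge (a point): Middle of the cover's hinge line, 62 mm above the table, fixed to the control box: a low grey metal box screwed to the 6 mm plywood board in the red tray (110 x 130 mm, deck 51 mm above the table; tray walls 96 mm). x points from the robot's side of the box to its hinge side, y along the hinge line, z up. The box's middle lies 42 mm from here along -x, its back face 13 mm along +x.
- cover_pad (a point): Ribbed press pad on the outer face of the grey plastic cover (a shallow cap, 85 x 114 mm, 13 mm skirts, standing free over the deck): on the middle line, 65 mm from the hinge line, 20 mm from the free edge. Moves with the cover: x to the hinge, y along it, z out of the outer face. The outer face lies 12 mm outside the hinge line; latched, the pad is 74 mm above the table.
- cover (a joint): Cover angle, rad: about 0.01 when latched (level), 1.9 open (upright, leaning back over the hinge). Push latch: pressed in past -0.075 (stop -0.093, 6 mm down at the pad, about 3 N) and let go, it swings open by spring in 1 to 2 s. To shut, push it over from its outer (then far) face against the spring (under 3 N), press past -0.075 again, let go: it stays latched. A shorter press changes nothing.
- cover_lining (a point): Centre of the black inner face of the cover (73 x 102 mm), 42 mm from the hinge line; moves with the cover. The cover is worked from outside only: the inner face must never feel more than 5 N. A small steel striker loop stands 14 mm out of it near the free edge.
- plunger_top (a point): Centre of the top face of the round steel reset plunger (14 mm across), under the cover on the deck, 58 mm in front of the hinge line and 34 mm to one side of the middle (either side). Tripped, it stands 8 to 10 mm out of the deck; home, 3 mm. The point moves with it; z up.
- reset_plunger (a joint): How far the reset plunger is pushed in, m: near 0 = tripped (out), 0.007 = fully home at its stop. Takes about 4 N to push and stays where it is left.
- key_top (a point): Centre of the top face of the square steel test key (18 x 18 mm, 8 mm out of the deck), at the mirrored place on the other side of the middle, 68 mm from the plunger.
- test_key (a joint): How far the test key is pushed in, m: 0 = out, 0.005 = fully in; sprung (1 to 4 N).
- wax_block: Bystander: a wax block (36 x 55 x 23); mm. Origin at the centre of its underside. Loose; stays where it is.
- spool_0: Bystander: a thread spool standing upright (54 x 74 x 52); mm. Origin at the centre of its underside. Loose; stays where it is.
- buckle_1: Bystander: a small flat buckle (25 x 68 x 7); mm. Origin at the centre of its underside. Loose; stays where it is.
- round_tin: Bystander: a round lidded tin (65 across, 31 high); mm. Origin at the centre of its underside. Loose; stays where it is.
- edge_ink_0: Bystander: an upright ink bottle (37 across, 105 high); mm. Origin at the centre of its underside. Loose; stays where it is.
- punch_1: Bystander: a steel hole punch lying flat (11 x 105 x 11); mm. Origin at the centre of its underside. Loose; stays where it is.

How it is judged:
By the outcome, as a careful person would: the job done as asked, in the order asked, and still so for the second after the job is handed in, with the robot touching nothing.
It also fails if it takes over 54 s, if anything falls off the work surface, if the arm or the gripper's body presses on something with over 40 N, if the wrist force passes 120 N, or if a joint passes its speed limit or range.

### The arm

A 6-joint arm with a two-finger parallel gripper is mounted at the origin on a cart in front of the work surface, level with it; the furniture and walls round the work are solid. World frame = base frame: x ahead of the robot, y to its left, z up, the work surface at z = 0. Lengths are in m, angles in degrees, forces in N, time in s.
With the tool pointing down it reaches from about 0.375 to 0.925 m from the base axis. Payload 5.7 kg.
Tool frame: the origin (TCP) lies at the centre of the arm's flange, where the gripper is bolted on; the fingertips stand 173 mm ahead of it and the grasp point (between the pads) lies 155 mm ahead of it; z points along the fingers, y is the line along which they close (so a half turn about z gives the same grasp; the last joint's range is limited). The gripper opens to 85 mm and grips with 20 to 120 N. Pads are 22 mm wide; open, the fingers measure 114 mm over their backs; the gripper's body (76 mm by 85 mm) begins 54 mm behind the grasp point. The pads swing forward as they close: fully open they stand 13 mm farther back than shut.
Start: joints at [-81.652, 20.558, 86.54, -0, 72.909, -6.595], TCP at [0.155, -0.58, 0.405] pointing down, gripper open.
Joint ranges: [-170.27, 170.27], [-57.76, 135], [12.27, 136.19], [-55.21, 235.2], [11.17, 155.16], [-170.74, 170.74]. Speed limits (degrees/s): [136.94, 136.94, 180, 180, 180, 180].

### API

Orientations are given as [roll, pitch, yaw] about the fixed x, y, z axes, in that order (R = Rz(yaw) Ry(pitch) Rx(roll)).
In Python, from rig import * gives the robot as it stands.
- The arm moves only by the shell command python3 -m creep 'ROWS' [OPENING] [FORCE]. ROWS is JSON, a list of rows, each a list of 2 entries, a list of its own where there are three numbers: the shift along the tool's x, y, z in m, then the turn about the tool's z in degrees. In form: [[[tx, ty, tz], twist], ...]. A call has 1 to 12 rows; each row is the pose to reach, as a shift and turn from the pose commanded when the call began, along the tool's axes at that moment; what a row does not reach only later rows make up. A row lasts 1/8 s, in which the tool goes at most 62.5 mm and 10.7 degrees, less where a joint would pass 70% of its speed; a pose out of reach is approached as far as the arm can. A call with a gripper value outside its range is refused whole. OPENING is the opening in per cent of the stroke, from 0 (shut) to 100 (fully open), set as the call begins (- or left out, the last holds). The fingers move at their own pace and stop on an object; FORCE is the grip in N (left out, the last holds). Time passes only in rows, so rows that repeat a pose let the fingers close. It gives the time, the measured TCP pose, the force, the opening and the grip force at its end, in the units of the state.
- get_obs(): the state, without advancing time (a new reading comes with each control period).
- grab_frame(name): name is "scene" or "top" or "wrist"; returns a dict with "color" (400x640x3 uint8, red, green, blue), "K" (3x3 intrinsics, pixels), "k1" (the pictures are not rectified: a ray, as slopes to the right and down, at radius r is drawn at 1 + k1 r^2 times it, then the intrinsics apply), "rvec" (rotation vector, rad) and "tvec" (3), from world to camera coordinates, as OpenCV has them. Camera axes: x right, y down, z forward; pixel columns grow to the right and rows downward; lengths in m; the calibration is good to about 2 mm. A picture is of the moment at which its call begins. There is no depth.
- sign_off(): hands the job in; it is judged then, once.
Trained networks look in a picture, given as the dict that the camera call returned (one of the last four; its "shot" number tells which), for a name from the list of things; names that differ only in an ending like _2 or _b are one class to them, and where a whole thing is asked for, a point or a joint stands for the part that bears it (a point fixed in the world has none). Each returns a list of dicts, best first, with "score" (0 to 1); they miss things now and then, are a little off and sometimes report something else, mostly with a low value. They report only what shows in the picture. A call takes as long as a camera call.
- recognise(picture, name): "at" ([x, y, z] in m, in world coordinates, good to about 4 mm: the middle of the surface that is visible of it).
- regions_of(picture, name): "mask" (400x640 bool, what is visible of it).
The state is a dict: "clock": time; "qpos": joint angles; "joint_velocities": joint speeds; "joint_torque": joint torques, N m; "tool_pos": TCP position; "ee_rot": TCP orientation; "wrist_force": force on the tool from outside, world axes, zero at the start; "ft_torque": the same for the moment, N m; "gripper_width": finger opening in m; "grip_force": force on a finger pad.
Only numpy, scipy, OpenCV 4.12 (cv2) and the standard library are available. Lean on these libraries where they do the work, as an engineer would, in place of code of your own. Each camera call takes 0.05 s, during which the arm holds its last target. There are 200 camera calls.

## Working session

There is one attempt and no reset: what is moved stays moved. The work goes in short steps, Python scripts to look and compute and a shell command to move; the robot and the scene stay as the last step left them, time stands still between calls to the robot, and variables do not carry over. Pictures are saved under pics/ and viewed, at most 10 in all, crops included, and the job is handed in when it is done.

```bash
mkdir -p pics; ls
cat > h.py <<'E'
from rig import *
import numpy as np, cv2
def save(p,n): cv2.imwrite('pics/'+n,p["color"][:,:,::-1])
def proj(p,X):
    R,_=cv2.Rodrigues(np.array(p["rvec"],float)); c=R@np.array(X,float)+np.array(p["tvec"],float).ravel()
    s=c[:2]/c[2]; s=s*(1+p["k1"]*(s@s)); K=np.array(p["K"]); return K[:2,:2]@s+K[:2,2]
def ray(p,uv,z):
    K=np.array(p["K"]); d=np.linalg.solve(K[:2,:2],np.array(uv,float)-K[:2,2]); s=d.copy()
    for _ in range(20): s=d/(1+p["k1"]*(s@s))
    R,_=cv2.Rodrigues(np.array(p["rvec"],float)); C=-R.T@np.array(p["tvec"],float).ravel(); v=R.T@np.array([*s,1])
    return C+v*(z-C[2])/v[2]
E
python3 - <<'E'
from h import *
np.set_printoptions(precision=4,suppress=True)
o=get_obs(); print(o)
for n in ("top","scene"):
    p=grab_frame(n); save(p,n+'0.png')
    for t in ["cover_hinge","cover_pad","cover","plunger_top","key_top","spool_0","round_tin","edge_ink_0","punch_1","wax_block","buckle_1"]:
        try: print(n,t,[(np.round(r["at"],4),round(r["score"],2)) for r in recognise(p,t)[:2]])
        except Exception as e: print(t,e)
    if n=="top":
        for t in ["cover_hinge","cover_pad"]:
            r=regions_of(p,t)
            for m in r[:1]:
                c=cv2.findContours(m["mask"].astype(np.uint8),0,2)[0]; c=max(c,key=len); b=cv2.boxPoints(cv2.minAreaRect(c))
                print(t,[ray(p,q,0.074) for q in b])
E
```

```text
pics
{'clock': 0.0, 'qpos': array([-81.6514,  20.5968,  86.6003,  -0.0004,  72.9094,  -6.5965]), 'joint_velocities': array([ 0.0561, -0.0689,  0.0845, -0.0533, -0.0908, -0.0251]), 'joint_torque': array([  0.0031, -52.7606, -27.862 ,   0.    ,   0.0128,  -0.    ]), 'tool_pos': array([ 0.1547, -0.5793,  0.4039]), 'ee_rot': array([-179.8942,   -0.0118,   14.9452]), 'wrist_force': array([ 1.0981, -0.6842, -0.0783]), 'ft_torque': array([ 0.0157, -0.0284, -0.0052]), 'grip_force': 0.0, 'gripper_width': 0.08547340291540473}
top cover_hinge [(array([0.5191, 0.1823, 0.0782]), 0.9), (array([0.4722, 0.3365, 0.0468]), 0.35)]
top cover_pad [(array([0.5217, 0.1792, 0.0801]), 0.62), (array([ 0.5352, -0.0577,  0.0163]), 0.53)]
top cover []
top plunger_top []
top key_top []
top spool_0 []
top round_tin [(array([ 0.4964, -0.0082,  0.0333]), 0.98), (array([0.6633, 0.2852, 0.0142]), 0.68)]
top edge_ink_0 [(array([0.4315, 0.2919, 0.0636]), 0.71)]
top punch_1 [(array([0.662 , 0.2864, 0.0157]), 0.45)]
top wax_block [(array([ 0.5688, -0.121 ,  0.0258]), 0.61)]
top buckle_1 [(array([ 0.5367, -0.0578,  0.0134]), 0.67)]
cover_hinge [array([0.5271, 0.2687, 0.074 ]), array([0.6099, 0.1703, 0.074 ]), array([0.5152, 0.0948, 0.074 ]), array([0.435 , 0.1928, 0.074 ])]
cover_pad [array([0.521 , 0.2542, 0.074 ]), array([0.5966, 0.1669, 0.074 ]), array([0.5256, 0.1083, 0.074 ]), array([0.4517, 0.1954, 0.074 ])]
scene cover_hinge [(array([0.4918, 0.1737, 0.0706]), 0.87)]
scene cover_pad [(array([0.5049, 0.1809, 0.0721]), 0.92)]
scene cover [(array([0.501 , 0.1855, 0.0735]), 0.72)]
scene plunger_top [(array([0.5037, 0.1812, 0.0736]), 0.73)]
scene key_top []
scene spool_0 []
scene round_tin []
scene edge_ink_0 [(array([0.4304, 0.3002, 0.085 ]), 0.67)]
scene punch_1 [(array([0.4918, 0.1763, 0.071 ]), 0.51)]
scene wax_block []
scene buckle_1 []
```

View pics/top0.png

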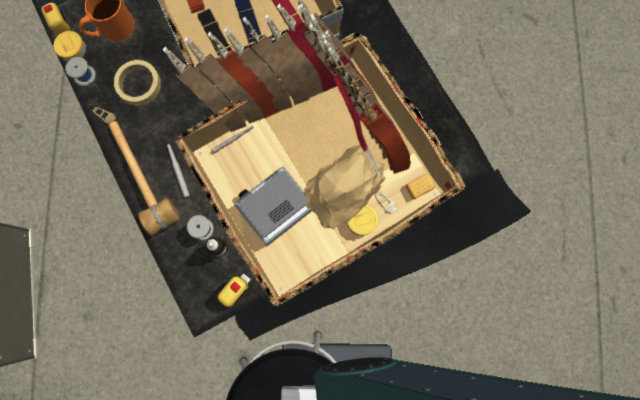

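View pics/scene0.png

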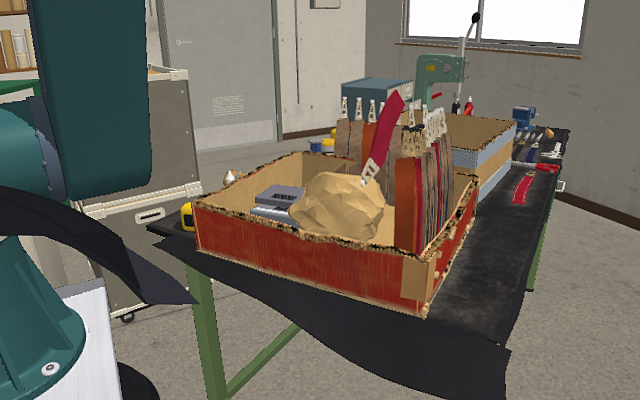

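Run:
```python
from h import *
p=grab_frame("top")
for z in (0,.074): print([np.round(proj(p,[.5+a,.15+b,z])) for a,b in((0,0),(.1,0),(0,.1))])
c=p["color"][140:290,190:390]; c=cv2.resize(c,(800,600),interpolation=cv2.INTER_CUBIC); cv2.imwrite('pics/c1.png',c[:,:,::-1])
```

```text
[array([290., 219.]), array([291., 173.]), array([243., 218.])]
[array([289., 214.]), array([290., 165.]), array([239., 213.])]
```

View pics/c1.png

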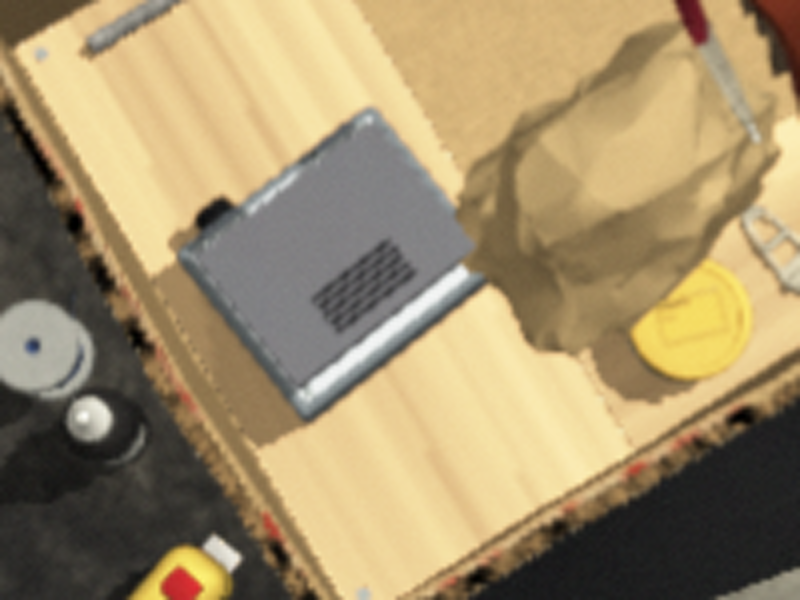

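Run:
```python
from h import *
np.set_printoptions(precision=4,suppress=True)
p=grab_frame("top")
P={k:ray(p,(190+u/4,140+v/4),.074) for k,(u,v) in dict(pad=(363,285),hl=(188,255),fl=(300,392),hr=(368,118),fr=(470,243),pl=(338,333),pr=(413,275),bl=(312,297),br=(390,238)).items()}
for k,v in P.items(): print(k,v)
g=lambda a,b:(np.degrees(np.arctan2(*(P[b]-P[a])[[1,0]])),np.linalg.norm(P[b]-P[a]))
print("hinge dir",g('hr','hl'),g('fr','fl'),g('pr','pl'),g('br','bl'),"x dir",g('fl','hl'),g('fr','hr'))
# rock height guess: scene vs top
s=grab_frame("scene")
C=lambda p:-cv2.Rodrigues(np.array(p["rvec"],float))[0].T@np.array(p["tvec"],float).ravel()
print(C(p),C(s))
print(s["K"])
for z in (.1,.13,.16,.2): print(z, ray(p,(190+600/4,140+180/4),z), proj(s,ray(p,(190+600/4,140+180/4),z)))
```

```text
pad [0.5051 0.1667 0.074 ]
hl [0.5182 0.2546 0.074 ]
fl [0.451  0.1963 0.074 ]
hr [0.5905 0.1668 0.074 ]
fr [0.5277 0.1138 0.074 ]
pl [0.4808 0.1784 0.074 ]
pr [0.5108 0.1419 0.074 ]
bl [0.4985 0.192  0.074 ]
br [0.5292 0.1539 0.074 ]
hinge dir (np.float64(129.48218426073507), np.float64(0.11380478449294601)) (np.float64(132.92224298887226), np.float64(0.11263174671201084)) (np.float64(129.43761911884974), np.float64(0.04725667816455013)) (np.float64(128.96164106044318), np.float64(0.04888858628529711)) x dir (np.float64(40.95851337310997), np.float64(0.0889877381940174)) (np.float64(40.12111811303115), np.float64(0.08220492293738703))
[0.3601 0.1293 1.0819] [ 0.1876 -0.5877  0.4036]
[[436.6879   0.     320.2911]
 [  0.     436.6879 199.0097]
 [  0.       0.       1.    ]]
0.1 [0.5563 0.051  0.1   ] [335.1336 199.946 ]
0.13 [0.5503 0.0534 0.13  ] [331.5839 184.711 ]
0.16 [0.5443 0.0558 0.16  ] [327.9227 169.0123]
0.2 [0.5363 0.0589 0.2   ] [322.8631 147.3434]
```

```bash
python3 -m creep '[[[0.531,-0.631,0],-25],[[0.531,-0.631,0],-25],[[0.531,-0.631,0],-25],[[0.531,-0.631,0],-25],[[0.531,-0.631,0],-25],[[0.531,-0.631,0],-25],[[0.531,-0.631,0],-25],[[0.531,-0.631,0],-25],[[0.531,-0.631,0],-25],[[0.531,-0.631,0],-25],[[0.531,-0.631,0],-25],[[0.531,-0.631,0],-25]]' 0 20
python3 - <<'E'
from h import *
np.set_printoptions(precision=4,suppress=True)
o=get_obs(); print(o['clock'],o['tool_pos'],o['ee_rot'],o['wrist_force'])
E
```

```text
clock: 2.95
tool_pos: [0.4739, 0.1015, 0.4051]
ee_rot: [180.0, -0.0, 40.0]
wrist_force: [1.9, -0.4, 0.3]
gripper_width: -0.0003
grip_force: 0.0
2.95 [0.4739 0.1015 0.4051] [179.9535  -0.046   39.9731] [ 1.8771 -0.4084  0.2922]
```

```bash
python3 -m creep '[[[0.033,-0.015,0],0],[[0.066,-0.030,0],0],[[0.066,-0.030,0.045],0],[[0.066,-0.030,0.09],0],[[0.066,-0.030,0.09],0],[[0.066,-0.030,0.09],0]]'
python3 - <<'E'
from h import *
np.set_printoptions(precision=4,suppress=True)
o=get_obs(); print(o['clock'],o['tool_pos'],o['ee_rot'],o['wrist_force'])
p=grab_frame("wrist"); save(p,'w1.png')
t=o['tool_pos']+np.array([0,0,-.173]); print("tip px",proj(p,t), "below at .074",proj(p,[t[0],t[1],.074]))
for n in("cover_pad","cover_hinge"): print(n,[(np.round(r["at"],4),round(r["score"],2)) for r in recognise(p,n)[:2]])
for q in [(.505,.167,.074),(.5548,.2084,.074)]: print(proj(p,q))
E
```

```text
clock: 3.7
tool_pos: [0.5053, 0.1647, 0.316]
ee_rot: [180.0, -0.1, 39.9]
wrist_force: [0.3, -0.7, 0.3]
gripper_width: 0.0001
grip_force: 0.0
3.7 [0.5053 0.1647 0.316 ] [179.9629  -0.0756  39.9338] [ 0.2778 -0.729   0.2714]
tip px [323.8369 266.9407] below at .074 [323.9179 217.2368]
cover_pad [(array([0.5303, 0.1826, 0.0752]), 0.92)]
cover_hinge [(array([0.5309, 0.1909, 0.0742]), 0.83), (array([0.4417, 0.2963, 0.071 ]), 0.4)]
[321.069 215.593]
[321.1202 120.1691]
```

View pics/w1.png

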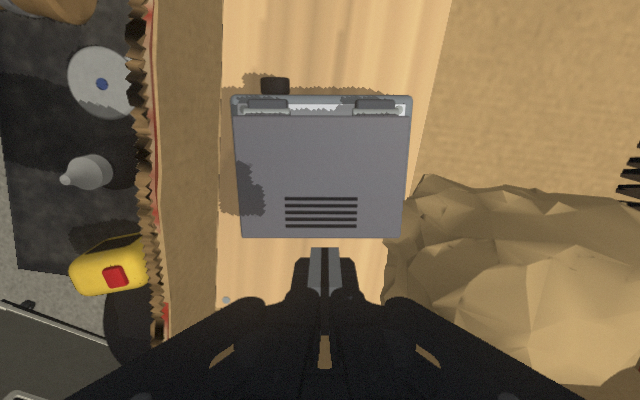

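```bash
python3 -m creep '[[[0.002,-0.002,0.03],0],[[0.002,-0.002,0.06],0],[[0.002,-0.002,0.066],0],[[0.002,-0.002,0.070],0],[[0.002,-0.002,0.073],0],[[0.002,-0.002,0.076],0],[[0.002,-0.002,0.076],0]]'
```

```text
clock: 4.72
tool_pos: [0.5051, 0.1674, 0.2414]
ee_rot: [179.9, -0.1, 40.0]
wrist_force: [-7.3, -3.0, 24.4]
gripper_width: -0.0002
grip_force: 12.2
```

```bash
python3 -m creep '[[[0,0,-0.06],0],[[0,0,-0.12],0],[[-0.03,0,-0.15],0],[[-0.08,0,-0.15],0],[[-0.08,0,-0.15],0],[[-0.08,0,-0.15],0],[[-0.08,0,-0.15],0],[[-0.08,0,-0.15],0],[[-0.08,0,-0.15],0],[[-0.08,0,-0.15],0]]'
python3 - <<'E'
from h import *
np.set_printoptions(precision=4,suppress=True)
o=get_obs(); print(o['clock'],o['tool_pos'],o['ee_rot'],o['wrist_force'])
p=grab_frame("wrist"); save(p,'w2.png')
for n in("plunger_top","key_top","cover_lining"): print(n,[(np.round(r["at"],4),round(r["score"],2), proj(p,r["at"])) for r in recognise(p,n)[:2]])
# expected sites from hinge
pad=np.array([.5066,.1678]); u=np.array([np.cos(np.radians(40)),np.sin(np.radians(40))]); v=np.array([-u[1],u[0]]); H=pad+.065*u
for s in(1,-1): q=H-.058*u+.034*s*v; print(s,q,proj(p,[*q,.060]))
print(proj(p,[*H,.062]))
E
```

```text
clock: 5.98
tool_pos: [0.4437, 0.1162, 0.3886]
ee_rot: [-180.0, 0.0, 40.0]
wrist_force: [-0.2, 0.3, 0.6]
gripper_width: 0.0004
grip_force: 0.0
5.975 [0.4437 0.1162 0.3886] [-179.9818    0.0134   39.9566] [-0.1569  0.3141  0.5605]
plunger_top [(array([0.4883, 0.1981, 0.0623]), 0.49, array([284.749 ,  87.9487]))]
key_top [(array([0.5327, 0.1476, 0.0564]), 0.72, array([361.9346,  86.188 ]))]
cover_lining [(array([0.5702, 0.1979, 0.0673]), 0.86, array([348.0148,   2.8036]))]
1 [0.4901 0.1983] [286.1101  86.124 ]
-1 [0.5338 0.1463] [364.4088  86.0748]
[325.2916   9.0639]
```

View pics/w2.png

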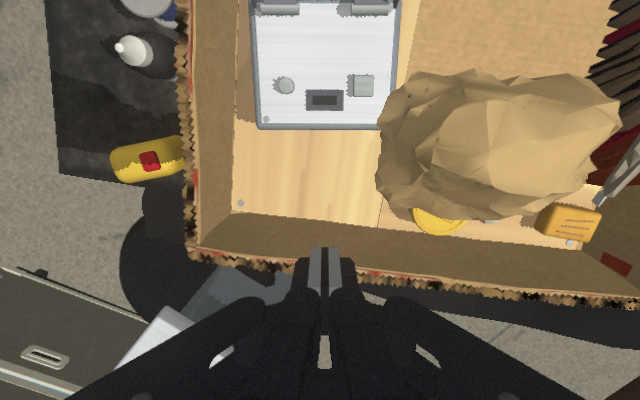

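```bash
python3 -m creep '[[[0.03,-0.012,0],0],[[0.086,-0.033,0.03],0],[[0.086,-0.033,0.07],0],[[0.086,-0.033,0.08],0],[[0.086,-0.033,0.08],0]]'
python3 - <<'E'
from h import *
np.set_printoptions(precision=4,suppress=True)
o=get_obs(); print(o['clock'],o['tool_pos'],o['ee_rot'],o['wrist_force'])
p=grab_frame("wrist"); C=-cv2.Rodrigues(np.array(p["rvec"],float))[0].T@np.array(p["tvec"],float).ravel()
print("cam",C-o['tool_pos'])
E
```

```text
clock: 6.8
tool_pos: [0.4878, 0.1962, 0.3085]
ee_rot: [-180.0, 0.1, 39.9]
wrist_force: [-0.3, 0.3, 0.4]
gripper_width: 0.0002
grip_force: 0.0
6.8 [0.4878 0.1962 0.3085] [-179.9525    0.1045   39.9305] [-0.2963  0.3364  0.4465]
cam [ 0.0615  0.0513 -0.0317]
```

```bash
python3 -m creep '[[[0.001,0,0.03],0],[[0.001,0,0.06],0],[[0.001,0,0.072],0],[[0.001,0,0.075],0],[[0.001,0,0.078],0],[[0.001,0,0.081],0],[[0.001,0,0.083],0],[[0.001,0,0.083],0],[[0.001,0,0.083],0]]'
```

```text
clock: 7.98
tool_pos: [0.4896, 0.1973, 0.2273]
ee_rot: [179.9, -0.1, 40.0]
wrist_force: [-1.7, -2.9, 15.3]
gripper_width: 0.0001
grip_force: 7.6
```

```bash
python3 -m creep '[[[0,0,0.001],0],[[0,0,0.001],0],[[0,0,-0.05],0],[[0,0,-0.11],0],[[-0.06,0,-0.14],0],[[-0.06,0.03,-0.14],0],[[-0.06,0.03,-0.14],0],[[-0.06,0.03,-0.14],0]]'
python3 - <<'E'
from h import *
np.set_printoptions(precision=4,suppress=True)
o=get_obs(); print(o['clock'],o['tool_pos'],o['ee_rot'],o['wrist_force'])
p=grab_frame("wrist"); print([(np.round(r["at"],4),round(r["score"],2), proj(p,r["at"])) for r in recognise(p,"plunger_top")[:2]])
q=proj(p,[.4895,.198,.054]); print(q); x,y=q.astype(int)
x0=max(0,min(x-60,440)); y0=max(0,y-80); c=p["color"][y0:y0+150,x0:x0+200]; s=grab_frame("scene")
cv2.imwrite('pics/c2.png',np.vstack([cv2.resize(c,(600,320),interpolation=2),cv2.resize(s["color"][140:250,180:400],(600,280),interpolation=2)])[:,:,::-1])
E
```

```text
clock: 8.98
tool_pos: [0.4622, 0.136, 0.3655]
ee_rot: [-180.0, -0.0, 39.9]
wrist_force: [-0.7, 0.1, -0.1]
gripper_width: 0.0
grip_force: 0.0
8.975 [0.4622 0.136  0.3655] [-179.9567   -0.0013   39.9047] [-0.7125  0.1462 -0.1177]
[(array([0.4868, 0.1981, 0.0563]), 0.5, array([286.5012, 123.0376]))]
[288.8581 120.3855]
```

View pics/c2.png

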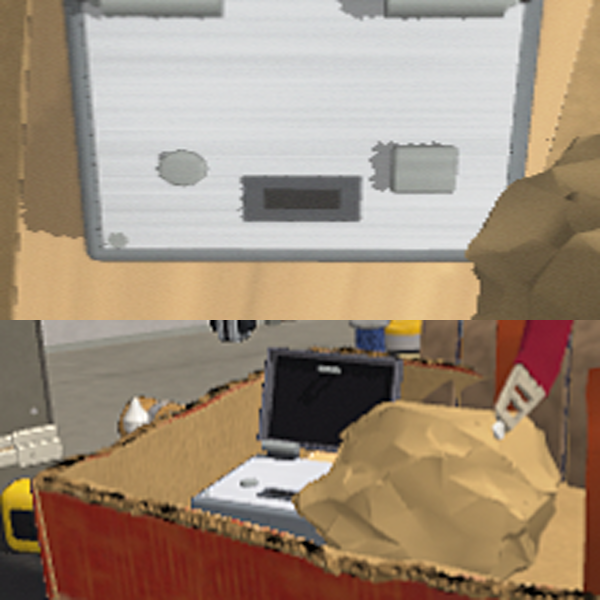

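```bash
python3 -m creep '[[[0,0,-0.03],-10],[[0,0,-0.03],-20],[[0,0,-0.03],-30],[[0,0,-0.03],-40],[[0.02,0,-0.03],-50],[[0.04,0.004,-0.03],-60],[[0.06,0.004,-0.03],-70],[[0.09,0.004,-0.03],-80],[[0.12,0.004,-0.03],-90],[[0.15,0.004,-0.03],-100],[[0.18,0.004,-0.03],-110],[[0.195,0.004,-0.03],-120]]' && python3 -m creep '[[[0,0,0],-10],[[0,0,0],-20],[[0,0,0],-30],[[0,0,0],-40],[[0,0,0],-50],[[0,0,0],-60],[[0,0,0],-60],[[0,0,0],-60]]'
```

```text
clock: 10.62
tool_pos: [0.6152, 0.2596, 0.3947]
ee_rot: [-180.0, -0.0, 160.4]
wrist_force: [-0.3, 0.1, 0.1]
gripper_width: 0.0
grip_force: 0.0
clock: 11.62
tool_pos: [0.6143, 0.2582, 0.3953]
ee_rot: [180.0, -0.0, -140.2]
wrist_force: [-0.4, 0.1, -0.5]
gripper_width: -0.0002
grip_force: 0.0
```

```bash
python3 -m creep '[[[0,0,0.05],0],[[0,0,0.1],0],[[0,0,0.104],0],[[0,0,0.104],0],[[0.015,0,0.104],0],[[0.03,0,0.104],0],[[0.042,0,0.104],0],[[0.053,0,0.104],0],[[0.053,0,0.104],0]]'
python3 - <<'E'
from h import *
p=grab_frame("wrist"); s=grab_frame("scene")
cv2.imwrite('pics/c3.png',np.vstack([cv2.resize(p["color"],(480,300)),cv2.resize(s["color"][120:250,180:388],(480,300),interpolation=2)])[:,:,::-1])
E
```

```text
clock: 12.75
tool_pos: [0.5731, 0.2232, 0.292]
ee_rot: [180.0, -0.0, -140.1]
wrist_force: [1.4, 0.9, 0.2]
gripper_width: -0.0002
grip_force: 0.6
```

View pics/c3.png

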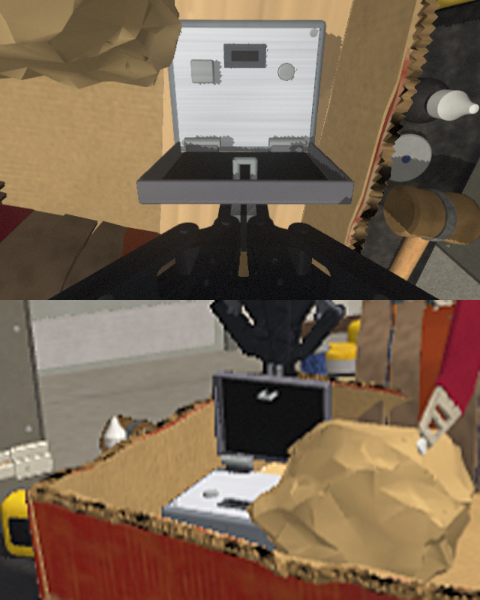

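```bash
python3 -m creep '[[[0.008,0,-0.003],0],[[0.016,0,-0.005],0],[[0.025,0,-0.006],0],[[0.033,0,-0.0055],0],[[0.042,0,-0.003],0],[[0.051,0,0],0],[[0.060,0,0.004],0],[[0.068,0,0.0095],0],[[0.077,0,0.0195],0],[[0.083,0,0.030],0],[[0.083,0,0.030],0]]'
python3 - <<'E'
from h import *
p=grab_frame("wrist"); s=grab_frame("scene")
cv2.imwrite('pics/c4.png',np.vstack([cv2.resize(p["color"],(480,300)),cv2.resize(s["color"][120:250,180:388],(480,300),interpolation=2)])[:,:,::-1])
E
```

```text
clock: 14.22
tool_pos: [0.5089, 0.17, 0.2605]
ee_rot: [179.9, -0.2, -140.1]
wrist_force: [-0.0, -0.7, 3.0]
gripper_width: -0.0002
grip_force: 0.7
```

View pics/c4.png

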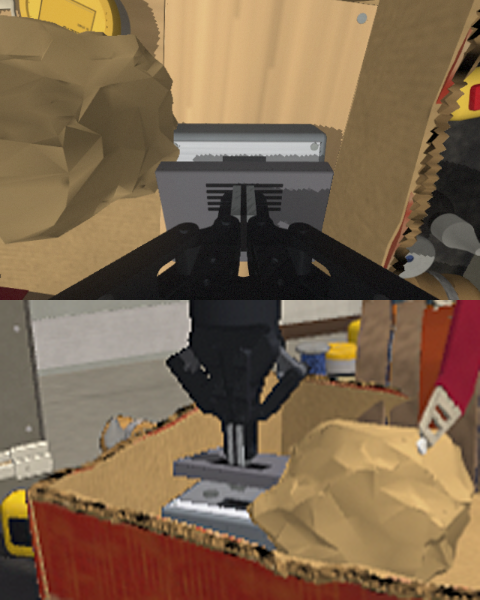

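```bash
python3 -m creep '[[[0.002,0,0.006],0],[[0.002,0,0.012],0],[[0.002,0,0.016],0],[[0.002,0,0.019],0],[[0.002,0,0.022],0],[[0.002,0,0.022],0],[[0.002,0,0.022],0]]'
```

```text
clock: 15.2
tool_pos: [0.5082, 0.1691, 0.2417]
ee_rot: [-180.0, -0.0, -140.0]
wrist_force: [-7.9, -3.5, 26.4]
gripper_width: 0.0001
grip_force: 13.1
```

Same depth and force as the first press (at the stop). Release straight up and look.

```bash
python3 -m creep '[[[0,0,-0.004],0],[[0,0,-0.01],0],[[0,0,-0.05],0],[[0,0,-0.11],0],[[0,0,-0.17],0],[[0,0,-0.17],0],[[0,0,-0.17],0],[[0,0,-0.17],0],[[0,0,-0.17],0],[[0,0,-0.17],0],[[0,0,-0.17],0],[[0,0,-0.17],0]]'
python3 - <<'E'
from h import *
p=grab_frame("top"); s=grab_frame("scene")
cv2.imwrite('pics/c5.png',np.vstack([cv2.resize(p["color"][140:290,180:420],(480,300),interpolation=2),cv2.resize(s["color"][120:250,180:388],(480,300),interpolation=2)])[:,:,::-1])
E
```

```text
clock: 16.7
tool_pos: [0.5086, 0.1693, 0.4096]
ee_rot: [180.0, -0.0, -140.1]
wrist_force: [-0.0, -0.4, 0.2]
gripper_width: 0.0002
grip_force: 0.0
```

View pics/c5.png

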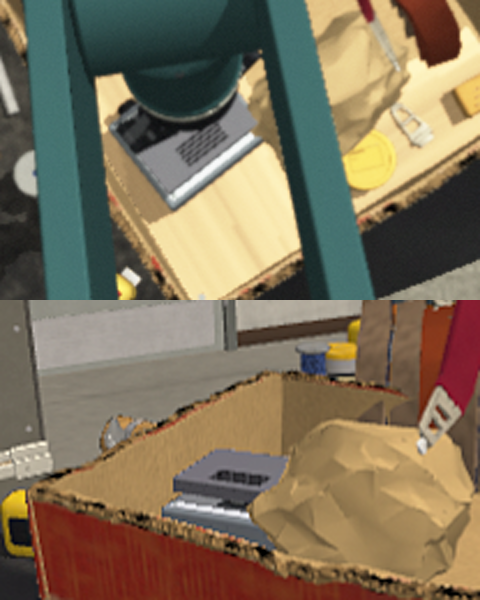

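Run:
```python
from h import *
a=cv2.imread('pics/scene0.png'); s=grab_frame("scene"); b=np.ascontiguousarray(s["color"][:,:,::-1])
d=cv2.absdiff(a,b)[178:222,245:310].max(2); print(d.mean(),(d>40).sum(), get_obs()['clock'])
c=np.hstack([x[170:225,240:310] for x in(a,b)]); cv2.imwrite('pics/c6.png',cv2.resize(c,(800,314),interpolation=2))
```

```text
4.804195804195804 0 16.85
```

View pics/c6.png

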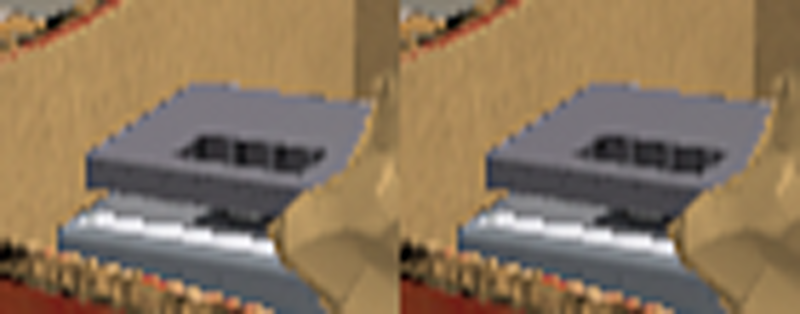

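The before (left) and after (right) crops match: the cover is latched level as it was at the start.

```bash
python3 -c "from rig import *; print(sign_off())"
```

```text
the job is handed in; nothing more can be done
None
```

The job is handed in at about 17 s of the 54 s allowed: the cover popped open, the reset plunger was pushed to its stop without pressing the test key, and the cover is latched level again (its scene picture matches the first one).

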